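# Switch the radio station over to its dummy load

### The arm

A 6-joint arm with a two-finger parallel gripper is mounted at the origin on the work surface. World frame = base frame: x ahead of the robot, y to its left, z up, the work surface at z = 0. Lengths are in mm, angles in degrees, forces in N, time in s.
With the tool pointing down it reaches from about 350 to 850 mm from the base axis. Payload 8.1 kg.
Tool frame: the origin (TCP) lies midway between the tips of the shut fingers; the grasp point (between the pads) lies 19 mm behind it (r.grasp_offset is the distance from the TCP to the grasp point, in mm); z points along the fingers, x is the direction in which the jaws open and shut, and the axes are right-handed (so a half turn about z gives the same grasp; the last joint's range is limited). The gripper opens to 85 mm and grips with 20 to 120 N. Pads are 22 mm wide; open, the fingers measure 114 mm over their backs; the gripper's body (76 mm by 85 mm) begins 54 mm behind the grasp point. The pads swing forward as they close: fully open they stand 13 mm farther back than shut.
Start: joints at [-4.893, 7.471, 85.268, -0, 87.261, -4.893], TCP at [600.004, 0.022, 231.292] pointing down, gripper open.
Joint ranges: [-169.43, 169.43], [-51.17, 129.36], [1.28, 143.12], [-76.62, 256.62], [0, 156.53], [-152.29, 152.29]. Speed limits (degrees/s): [136.94, 136.94, 159.86, 180, 180, 180].

### API

Orientations are given as [roll, pitch, yaw] about the fixed x, y, z axes, in that order (R = Rz(yaw) Ry(pitch) Rx(roll)).
In Python, from bench import r, optics, hand_in gives the robot as it stands.
- The arm moves only by the shell command python3 -m pendant 'ROWS' [FORCE]. ROWS is JSON, a list of rows, each a list of 5 numbers: the opening, from 0 (shut) to 1 (fully open), then the shift along the tool's x, y, z in mm, then the turn about the tool's z in degrees. A call has 1 to 10 rows; each row shifts and turns the commanded pose from where the row before left it, along the tool's axes as they then stand; what a row does not reach is not made up. A row lasts 1/10 s, in which the tool goes at most 50 mm and 8.59 degrees, less where a joint would pass 70% of its speed; a pose out of reach is approached as far as the arm can. A call with a gripper value outside its range is refused whole. The fingers move at their own pace and stop on an object; FORCE is the grip in N (left out, the last holds). Time passes only in rows, so rows that do not move let the fingers close. It gives the time, the measured TCP pose, the force and the opening at its end, in the units of the state.
- r.sense(): the state, without advancing time (a new reading comes with each control period).
- optics.snapshot(name): name is "scene" or "side" or "wrist"; returns (picture, depth): 384x512x3 uint8, blue, green, red; 384x512 float32, mm along the optical axis (not along the pixel's ray), 0 where there is no reading.
- optics.camera_params(name): a dict with "camera_matrix" (3x3 intrinsics, pixels), "eye" and "orientation" of the camera in the world. Camera axes: x right, y down, z forward; pixel columns grow to the right and rows downward; lengths in mm; the calibration is good to about 2 mm. A picture is of the moment at which its call begins: read the wrist's pose just before it. camera_params takes no time and is no camera call; for the wrist camera it gives the pose at the moment of the call.
- hand_in(): hands the job in, once; it reports no verdict.
Trained networks look in the newest picture that a camera, given by its name, has taken for a name from the list of things; names that differ only in an ending like _2 or _b are one class to them, and where a whole thing is asked for, a point or a joint stands for the part that bears it (a point fixed in the world has none). Each returns a list of dicts, best first, with "score" (0 to 1); they miss things now and then, are a little off and sometimes report something else, mostly with a low value. They report only what shows in the picture. A call takes as long as a camera call. They do not tell look-alikes from the thing itself.
- optics.search_frame(camera, query): "at" ([x, y, z] in mm, in world coordinates, good to about 4 mm: the middle of the surface that is visible of it).
The state is a dict: "time": time; "joint_pos": joint angles; "qd": joint speeds; "joint_efforts": joint torques, N m; "tool_pos": TCP position; "tcp_rot": TCP orientation; "ft_force": force on the tool from outside, world axes, zero at the start; "wrist_torque": the same for the moment, N m; "finger_gap": finger opening in mm.
Only numpy, scipy, OpenCV 4.12 (cv2) and the standard library are available. Lean on these libraries where they do the work, as an engineer would, in place of code of your own. Each camera call takes 0.05 s, during which the arm holds its last target. There are 200 camera calls.

### The job

Get the radio station ready for a test: first push the standby lever on the small box all the way over to its far side, away from the robot, and only then turn the antenna selector by pushing on its long arm with a fingertip until the long arm points straight at the dummy load, the tall finned cylinder on one of the four sockets. Do not turn the selector before the lever is over. Only pushing is needed: lift nothing, and leave the fittings on their sockets and everything else on the desk where it is.

Things in the scene. Friction and masses are not known exactly. Their poses are not given: they have to be found in the camera images.
- pointer (a joint): turn of the antenna selector's arm about its upright axis: 0 when the long arm points along the selector's +x axis, positive anticlockwise seen from above, stops at -2.1 and 2.1. Starts between -0.5 and 0.5. No detents: it turns with light friction (about 1.5 N at 65 mm from the axis) and stays where it is left
- pointer_pivot (a point): a point on the selector arm's axis, at mid height of the arm (65 above the desk), turning with the arm: its x axis points out along the long arm, z up. Aluminium bar 12 wide, 18 high (z 56 to 74 above the desk, 21 clear above the deck), its pointed long end reaching 90 from the axis; black round hub of radius 18 (top at 78 above the desk); on the other side only a short round tail reaching 39
- pointer_tip (a point): the pointed end of the long arm, 90 from the axis, 65 above the desk
- selector: antenna selector: flat dark grey box 190 (x) x 320 (y) x 35 high, fixed to the desk, origin on the desk under the arm's axis (the box's centre is 25 along its +x from there); +x points away from the robot, give or take 0.4 rad. Four sockets on its deck, 130 from the axis, at 0.95, 1.72, -0.95 and -1.72 rad from +x (two on the left, two on the right). Which fitting stands on which socket varies
- dummy_load: dummy load: metal cylinder with six round cooling fins, 48 wide, 66 high (top 101 above the desk), the tallest and widest of the four fittings; it stands on one of the four sockets of the selector, loosely fitted over a stub (up to 2 mm play); origin centre of its underside, on the deck (35 above the desk), on a circle of radius 130 about the pointer's axis; its own yaw means nothing
- plug: slim round steel plug, 28 wide at its foot, 45 high; it stands on one of the four sockets of the selector, loosely fitted over a stub (up to 2 mm play); origin centre of its underside, on the deck (35 above the desk), on a circle of radius 130 about the pointer's axis; its own yaw means nothing
- arrestor: square metal block 32 x 32 on a round foot, 45 high, with a small side stud; it stands on one of the four sockets of the selector, loosely fitted over a stub (up to 2 mm play); origin centre of its underside, on the deck (35 above the desk), on a circle of radius 130 about the pointer's axis; its own yaw means nothing
- cap: low round steel screw cap, 36 wide, 25 high; it stands on one of the four sockets of the selector, loosely fitted over a stub (up to 2 mm play); origin centre of its underside, on the deck (35 above the desk), on a circle of radius 130 about the pointer's axis; its own yaw means nothing
- standby (a joint): tilt of the standby lever about a level axis: 0 = leaning 0.5 rad towards the robot's side (-x of the box; amplifier on), 1.0 = leaning 0.5 rad to the far side (+x; standby), both against stops. Starts between 0 and 0.12. Light friction (about 1 N at the knob), stays where it is left
- standby_tip (a point): centre of the lever's black ball knob, 24 across, on a steel rod 10 thick, 60 from the lever's axis; 98 above the desk with the lever over to either side, 105 when upright; the knob travels 58 in all, from 29 on the near side of the axis to 29 on the far side
- standby_box: small light grey box 120 (x) x 85 (y) x 45 high at the robot's right, fixed to the desk; origin centre of its underside; the lever's axis lies above the origin, 45 above the desk, along the box's y; the lever swings in the box's x-z plane; +x points away from the robot, give or take 0.5 rad
- microphone: hand microphone lying on the desk in front of the selector, 62 x 50 x 30; origin centre of its underside
- screwdriver: screwdriver 170 long lying on the desk behind the selector; origin at its underside near the middle of its length
- mug: white mug, rim radius 38, 85 high, standing beyond the standby box; origin centre of its underside
- adapter: small round steel coax adapter, 26 wide, 35 high, standing on the robot's side of the standby box; origin centre of its underside
- multimeter: pocket multimeter 110 x 60 x 30 lying flat on the desk at the left (+y) side of the selector; origin centre of its underside
- spare_plug: spare steel plug 28 wide, 45 high, standing on the desk (not on a socket) on the robot's side of the selector, to the right; origin centre of its underside
There are look-alikes about, which are no part of the job. What is shaped like the standby_box but blue or turquoise is not meant.

How it is judged:
By the outcome, as a careful person would: the job done as asked, in the order asked, and still so for the second after the job is handed in, with the robot touching nothing.
It also fails if it takes over 61 s, if anything falls off the work surface, if the arm or the gripper's body presses on something with over 40 N, if the wrist force passes 120 N, or if a joint passes its speed limit or range.

## Working session

There is one attempt and no reset: what is moved stays moved. The work goes in short steps, Python scripts to look and compute and a shell command to move; the robot and the scene stay as the last step left them, time stands still between calls to the robot, and variables do not carry over. Pictures are saved under pics/ and viewed, about 8 in all and at most 12, crops included, and the job is handed in when it is done.

```bash
mkdir -p pics
python3 - <<'E'
from bench import r, optics
import cv2,numpy as np
s=r.sense(); print(s['time'],s['tool_pos'],s['tcp_rot'],s['finger_gap'])
ims=[]
for c in ["scene","side"]:
    im,d=optics.snapshot(c); cv2.imwrite(f'pics/{c}0.png',im); np.save(f'pics/{c}0.npy',d)
    p=optics.camera_params(c); print(c,p)
    for q in ["dummy_load","plug","arrestor","cap","pointer_tip","pointer_pivot","selector","standby_tip","standby_box","mug","adapter"]:
        print(q,[(np.round(o['at']).tolist(),round(o['score'],2)) for o in optics.search_frame(c,q)[:3]])
E
```

```text
0.0 [5.99449310e+02 5.84533723e-02 2.30217663e+02] [-1.79993170e+02  1.06013794e-01 -6.16945460e-04] 85.30058187121193
scene {'camera_matrix': array([[356.06286148,   0.        , 256.44194357],
       [  0.        , 356.06286148, 193.23421783],
       [  0.        ,   0.        ,   1.        ]]), 'eye': array([1314.94994312,  349.77616666,  642.33273176]), 'orientation': array([-122.91069888,   -0.94561536,  115.87723173])}
dummy_load [([579.0, 35.0, 84.0], 0.66)]
plug [([555.0, 286.0, 53.0], 0.73)]
arrestor [([655.0, 274.0, 69.0], 0.51)]
cap [([668.0, 61.0, 55.0], 0.59), ([460.0, -313.0, 22.0], 0.42)]
pointer_tip [([591.0, 158.0, 72.0], 0.84)]
pointer_pivot [([592.0, 157.0, 74.0], 0.85)]
selector [([638.0, 175.0, 35.0], 0.9)]
standby_tip [([557.0, -308.0, 74.0], 0.59), ([352.0, -44.0, 72.0], 0.57), ([343.0, -221.0, 72.0], 0.46)]
standby_box [([555.0, -124.0, 43.0], 0.97), ([380.0, -28.0, 44.0], 0.69), ([587.0, -291.0, 42.0], 0.67)]
mug [([730.0, -272.0, 60.0], 0.61)]
adapter [([730.0, -272.0, 59.0], 0.7)]
side {'camera_matrix': array([[355.26903016,   0.        , 250.73772933],
       [  0.        , 355.26903016, 191.73765887],
       [  0.        ,   0.        ,   1.        ]]), 'eye': array([ 185.83665237, -658.97386325,  588.73194134]), 'orientation': array([-125.21349098,   -0.80043394,  -28.59094255])}
dummy_load [([552.0, 20.0, 84.0], 0.85)]
plug []
arrestor [([630.0, 261.0, 68.0], 0.65)]
cap [([655.0, 52.0, 55.0], 0.67), ([698.0, -298.0, 53.0], 0.58)]
pointer_tip [([580.0, 150.0, 75.0], 0.93)]
pointer_pivot [([582.0, 147.0, 68.0], 0.88), ([550.0, -313.0, 93.0], 0.43)]
selector [([567.0, 126.0, 32.0], 0.96)]
standby_tip [([552.0, -313.0, 94.0], 0.79), ([340.0, -223.0, 82.0], 0.53), ([345.0, -52.0, 81.0], 0.52)]
standby_box [([542.0, -323.0, 46.0], 0.9), ([346.0, -53.0, 46.0], 0.86), ([514.0, -155.0, 45.0], 0.75)]
mug [([696.0, -300.0, 55.0], 0.56)]
adapter [([441.0, -330.0, 22.0], 0.77)]
```

View pics/scene0.png

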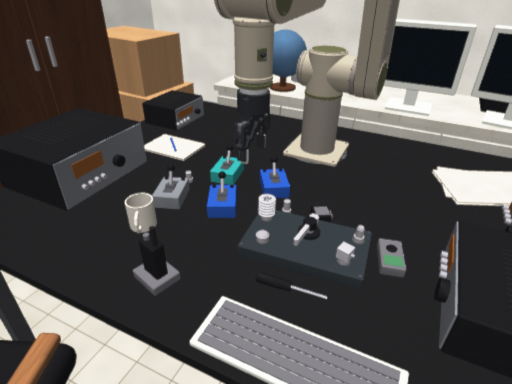

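View pics/side0.png

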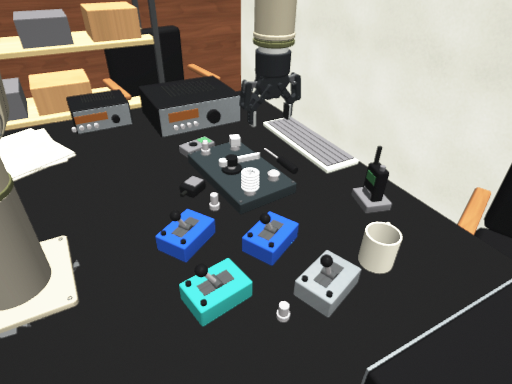

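The `scene` picture shows the selector at (310,240), with its arm pointing away from the robot. The dummy load stands at (267,206) on the near right socket. The grey standby box is at (172,192), next to blue and turquoise look-alikes. The `side` picture shows the grey box at (328,282) with its knob at (326,260), the adapter at (283,312) and the dummy load at (250,180).

Next I measure both fittings from the depth data.

```bash
cat > h.py <<'E'
import numpy as np,cv2
from scipy.spatial.transform import Rotation as R
from bench import r,optics
def cloud(c,d,p=None):
    p=p or optics.camera_params(c); K=p['camera_matrix']
    v,u=np.mgrid[:d.shape[0],:d.shape[1]]
    P=np.stack([(u-K[0,2])/K[0,0]*d,(v-K[1,2])/K[1,1]*d,d],-1)
    W=P@R.from_euler('xyz',p['orientation'],degrees=True).as_matrix().T+p['eye']
    W[d<=0]=np.nan; return W
def box(W,lo,hi):
    return W[np.all((W>lo)&(W<hi),axis=-1)]
def rect(P): return cv2.minAreaRect(P[:,:2].astype(np.float32))
E
python3 - <<'E'
from h import *
np.set_printoptions(precision=1,suppress=True)
for c in ['scene','side']:
    W=cloud(c,np.load(f'pics/{c}0.npy'))
    t=box(W,[480,-380,41],[650,-230,49]); print(c,'boxtop',len(t),rect(t),np.median(t[:,2]))
    k=box(W,[480,-380,84],[650,-230,125]); print('knob',len(k),k.mean(0),k.min(0),k.max(0))
    s=box(W,[430,-40,31],[760,360,39]); print('sel',len(s),rect(s))
    a=box(W,[480,90,69],[700,230,84]); print('arm',len(a)); print(rect(a), a[:,:].min(0),a.max(0))
    dl=box(W,[500,-30,90],[640,90,110]); print('dl',len(dl),rect(dl),dl.max(0))
    for n,l,h in [('mug',[650,-360,70],[800,-220,95]),('adapter',[400,-360,5],[480,-280,50])]:
        q=box(W,l,h); print(n,len(q),q.min(0) if len(q) else '',q.max(0) if len(q) else '')
E
```

```text
scene boxtop 448 ((568.3824462890625, -304.33001708984375), (117.18470001220703, 84.07315063476562), 19.50453758239746) 42.91134556550281
knob 57 [ 549.2 -310.    99.7] [ 536.6 -324.7   84.9] [ 556.3 -301.8  110.6]
sel 4469 ((556.2651977539062, 165.588134765625), (281.24261474609375, 391.0288391113281), 4.393685340881348)
arm 226
((601.1591186523438, 152.7507781982422), (34.378173828125, 127.04983520507812), 76.1864242553711) [537.6 141.1  69.2] [666.  175.5  78.7]
dl 170 ((567.3914184570312, 29.4149169921875), (49.17181396484375, 44.0655403137207), 25.47786521911621) [592.1  52.4 101.5]
mug 283 [ 678.8 -331.8   70. ] [ 761.6 -256.9   85.6]
adapter 51 [ 439.5 -330.6    6.3] [ 461.8 -307.6   35.9]
side boxtop 1621 ((563.216064453125, -308.4111328125), (120.72824096679688, 83.96385192871094), 19.752113342285156) 44.31187284450607
knob 133 [ 538.  -319.1  105.4] [ 529.4 -327.4   94.3] [ 550.1 -305.8  112.3]
sel 2528 ((560.5346069335938, 177.6095733642578), (261.3935546875, 367.2310485839844), 4.626607418060303)
arm 188
((597.13916015625, 149.46682739257812), (37.43706512451172, 127.57103729248047), 74.85231018066406) [534.7 137.7  69. ] [663.5 175.5  79.2]
dl 192 ((563.4578857421875, 26.28790855407715), (47.49740982055664, 44.31305694580078), 61.57219314575195) [588.   48.4 103.1]
mug 476 [ 673.6 -335.3   70.1] [ 763.1 -259.4   86.3]
adapter 210 [ 435.  -335.8    5.2] [ 458.7 -313.5   39.1]
```

Both cameras put the grey box at about (565,-307) with yaw 19.6°. The knob should then be at (538,-317,98), which matches what the side camera measured. I go behind the knob, high up, with the fingers shut.

```bash
python3 -m pendant '[[0,-14.4,42,0,0],[0,-14.4,42,0,0],[0,-14.4,42,0,0],[0,-14.4,42,0,0],[0,-14.4,42,0,0],[0,-14.4,42,0,0],[0,-14.4,42,0,0],[0,-14.4,42,0,-6.5],[0,0,0,0,-6.5],[0,0,0,0,-6.5]]'; python3 -m pendant '[[0,0,0,40,0],[0,0,0,0,0]]'
```

```text
time: 2.2
tool_pos: [483.9, -337.7, 231.1]
tcp_rot: [-180.0, 0.0, 19.6]
ft_force: [1.0, -0.1, 0.5]
finger_gap: -0.0
time: 2.4
tool_pos: [482.3, -334.2, 186.0]
tcp_rot: [-179.6, 0.2, 19.5]
ft_force: [-1.3, 0.3, -2.1]
finger_gap: -0.1
```

```bash
python3 -m pendant '[[0,0,0,35,0],[0,0,0,35,0],[0,0,0,28,0],[0,0,0,0,0]]'; python3 -m pendant '[[0,10,0,0,0],[0,10,0,0,0],[0,10,0,0,0],[0,0,0,0,0]]'
python3 - <<'E'
from h import *
im,d=optics.snapshot('side'); cv2.imwrite('pics/side1.png',cv2.resize(im[200:344,230:430],None,fx=3,fy=3))
E
```

```text
time: 2.8
tool_pos: [482.2, -333.7, 89.3]
tcp_rot: [-179.6, 0.3, 19.5]
ft_force: [-0.3, -0.1, -0.3]
finger_gap: 0.3
time: 3.2
tool_pos: [515.6, -325.9, 95.3]
tcp_rot: [179.9, -0.1, 19.6]
ft_force: [-0.3, -0.0, 0.7]
finger_gap: 0.1
```

View pics/side1.png

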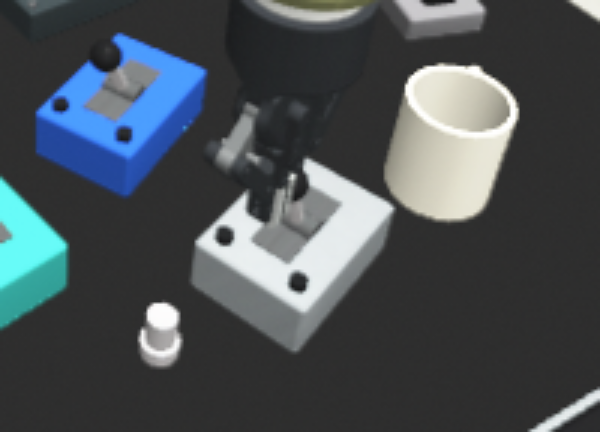

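The crop shows the shut fingers just behind the knob, at about (290,190), and lined up with the grey box. I push on.

```bash
python3 -m pendant '[[0,8,0,1,0],[0,8,0,1,0],[0,8,0,1,0],[0,8,0,0,0],[0,6,0,0,0],[0,4,0,0,0],[0,0,0,0,0]]'
python3 - <<'E'
from h import *
im,d=optics.snapshot('side'); cv2.imwrite('pics/side2.png',cv2.resize(im[200:344,230:430],None,fx=3,fy=3))
E
```

```text
time: 3.95
tool_pos: [553.3, -311.5, 90.1]
tcp_rot: [-180.0, -0.0, 19.5]
ft_force: [0.6, -0.5, 0.2]
finger_gap: 0.1
```

View pics/side2.png

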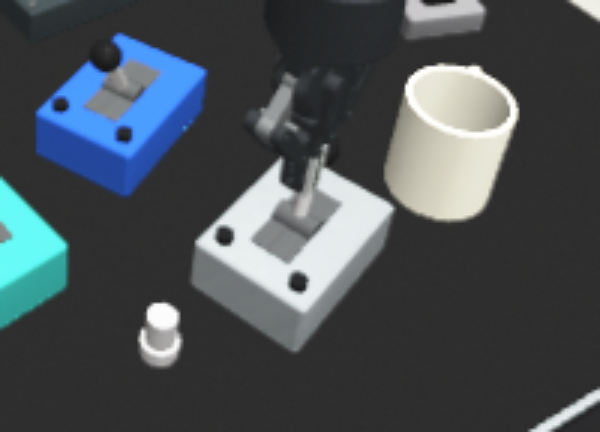

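The lever has swung past upright and the knob is at about (330,152). I continue in small steps until the force shows the stop.

```bash
python3 -m pendant '[[0,5,0,0,0],[0,5,0,0,0],[0,3,0,0,0],[0,0,0,0,0]]'; python3 -m pendant '[[0,3,0,0,0],[0,0,0,0,0]]';python3 -m pendant '[[0,2,0,0,0],[0,0,0,0,0]]'
```

```text
time: 4.4
tool_pos: [565.4, -307.4, 90.3]
tcp_rot: [180.0, -0.0, 19.5]
ft_force: [-0.6, 0.2, -0.3]
finger_gap: -0.2
time: 4.6
tool_pos: [568.0, -306.5, 90.3]
tcp_rot: [180.0, -0.0, 19.5]
ft_force: [-0.5, 0.1, 0.7]
finger_gap: -0.0
time: 4.8
tool_pos: [569.2, -306.2, 90.2]
tcp_rot: [-180.0, 0.1, 19.5]
ft_force: [-3.0, -0.7, 1.1]
finger_gap: -0.1
```

```bash
for i in 1 2 ; do python3 -m pendant '[[0,1.5,0,0,0],[0,0,0,0,0]]' | grep -E "pos|force"; done
```

```text
tool_pos: [569.5, -306.0, 90.1]
ft_force: [-9.4, -2.2, 1.9]
tool_pos: [569.8, -306.0, 89.9]
ft_force: [-14.2, -3.7, 5.3]
```

The force rose to 14 N with no further travel, so the lever is at its stop. I back off, rise, go over to the selector and look.

```bash
python3 -m pendant '[[0,-20,0,0,0],[0,-25,0,0,0],[0,-10,0,-20,0],[0,0,0,-45,0],[0,0,0,-45,0],[0,0,0,-45,0]]'|grep pos; python3 -m pendant '[[0,20,-40,-5,0],[0,20,-40,-5,0],[0,20,-40,-5,0],[0,20,-40,-5,0],[0,20,-40,-5,0],[0,20,-40,-5,0],[0,20,-40,-5,0],[0,20,-40,-5,0],[0,20,-40,-5,0],[0,0,0,0,0]]'|grep -E "pos|rot"
python3 - <<'E'
from h import *
np.set_printoptions(precision=1,suppress=True)
im,d=optics.snapshot('side'); W=cloud('side',d)
k=box(W,[480,-380,84],[650,-230,125]); print('knob',len(k),k.mean(0),k.min(0),k.max(0))
s=r.sense(); print(s['tool_pos'],s['tcp_rot'])
p=optics.camera_params('wrist');im,d=optics.snapshot('wrist'); np.save('pics/w0.npy',d); import pickle; pickle.dump(p,open('pics/w0.pkl','wb'))
cv2.imwrite('pics/w0.png',im); print(p['eye'],p['orientation'])
W=cloud('wrist',d,p)
for q in ["dummy_load","pointer_tip","pointer_pivot","plug","arrestor","cap"]:
    print(q,[(np.round(o['at']).tolist(),round(o['score'],2)) for o in optics.search_frame('wrist',q)[:2]])
a=box(W,[480,90,69],[700,230,84]); print('arm',len(a))
if len(a): print(rect(a))
dl=box(W,[500,-30,90],[640,90,110]); print('dl',len(dl)); 
if len(dl): print(rect(dl))
E
```

```text
tool_pos: [520.6, -323.1, 247.1]
tool_pos: [570.6, 81.8, 291.5]
tcp_rot: [-179.9, -0.2, 19.8]
knob 134 [ 586.  -301.5  100.8] [ 577.4 -309.9   84. ] [ 600.2 -288.1  110.2]
[570.5  79.2 291. ] [-180.    -0.1   19.8]
[546.6 143.4 433.2] [164.3  -0.1  19.7]
dummy_load [([563.0, 33.0, 99.0], 0.81)]
pointer_tip [([579.0, 154.0, 76.0], 0.88)]
pointer_pivot [([581.0, 154.0, 75.0], 0.93), ([753.0, 144.0, 23.0], 0.15)]
plug []
arrestor [([643.0, 252.0, 82.0], 0.85)]
cap [([656.0, 60.0, 55.0], 0.79)]
arm 2315
((597.4459228515625, 151.7884521484375), (35.22545623779297, 127.8328857421875), 76.61356353759766)
dl 1660
((564.1141967773438, 28.102705001831055), (46.592430114746094, 47.39509963989258), 19.595123291015625)
```

View pics/w0.png

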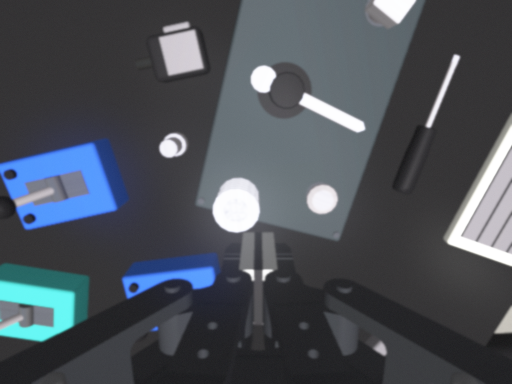

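The wrist picture shows the hub at (287,90), the arm tip at (363,127), the dummy load at (237,203) and the cap at (322,199). The knob now reads at about (589,-299), which is the far side.

The pivot comes out near (572.6,157.7), the arm at -13.4° and the dummy load 129.9 mm from the pivot at -93.7°. These agree with the given sizes. I position above the push side and refine the numbers.

```bash
python3 -m pendant '[[0,0,0,0,-8.1],[0,0,0,0,-8.1],[0,0,0,0,-8.1],[0,0,0,0,-8.1],[0,0,0,0,-8.1],[0,0,0,0,-8.1],[0,0,0,0,-8.1],[0,0,0,0,0]]'|grep -E "pos|rot"; python3 -m pendant '[[0,38,15,0,0],[0,38,15,0,0],[0,38,15,0,0],[0,0,0,40,0],[0,0,0,40,0],[0,0,0,40,0],[0,0,0,0,0]]'|grep -E "pos|rot"
cat >> h.py <<'E'
def arm(W):
    h=box(W,[520,90,76.8],[640,220,80]); c,rad=cv2.minEnclosingCircle(h[:,:2].astype(np.float32))
    b=box(W,[460,50,70],[690,250,75.8]); P=b[:,:2]-c
    rr=np.hypot(*P.T); far=P[(rr>45)&(rr<95)]
    ln=cv2.fitLine(far.astype(np.float32),cv2.DIST_HUBER,0,.01,.01).ravel()
    m=far.mean(0); v=ln[:2]*np.sign(ln[:2]@m)
    d=box(W,[500,-30,96],[640,90,108]); dc,dr=cv2.minEnclosingCircle(d[:,:2].astype(np.float32))
    ang=lambda v:np.degrees(np.arctan2(v[1],v[0]))
    print('hub',c,rad,'tipR',rr.max(),'line',ang(v),'mean',ang(m),'n',len(far),'dummy',dc,dr,np.hypot(*(np.array(dc)-c)),'target',ang(np.array(dc)-c))
E
python3 - <<'E'
from h import *
import pickle
arm(cloud('wrist',np.load('pics/w0.npy'),pickle.load(open('pics/w0.pkl','rb'))))
for c in ['scene','side']: arm(cloud(c,np.load(f'pics/{c}0.npy')))
E
```

```text
tool_pos: [570.2, 75.3, 290.3]
tcp_rot: [-180.0, -0.0, 76.3]
tool_pos: [636.7, 174.8, 162.1]
tcp_rot: [-179.3, 0.3, 75.9]
hub (572.7929077148438, 157.65040588378906) 17.58808708190918 tipR 108.61814906054228 line -5.48686074760444 mean -5.44390429276602 n 497 dummy (564.2618408203125, 28.209575653076172) 24.013837814331055 129.72165444973018 target -93.77074400510207
hub (579.3298950195312, 156.93576049804688) 16.056243896484375 tipR 106.71467481093252 line -5.697753072706046 mean -3.923265960565762 n 48 dummy (567.0774536132812, 30.27117919921875) 25.421249389648438 127.25579938070024 target -95.52511061014664
hub (571.2096557617188, 155.5163116455078) 16.676166534423828 tipR 121.95593954585505 line -7.478938513090252 mean -6.302510861015623 n 44 dummy (563.8193359375, 26.160490036010742) 24.492189407348633 129.5667604417594 target -93.26985155442655
```

The hub-based line fit gives the arm at -5.5°. The bounding rectangle had skewed the earlier value. The target is -93.8°. I add clearance, align the yaw and descend.

```bash
python3 -m pendant '[[0,14,-3,0,-8.3],[0,0,0,30,0],[0,0,0,30,0],[0,0,0,30,0],[0,0,0,13,0],[0,0,0,0,0]]'
python3 - <<'E'
from h import *
im,d=optics.snapshot('scene'); cv2.imwrite('pics/sc3.png',cv2.resize(im[170:290,220:390],None,fx=4,fy=4))
E
```

```text
time: 9.3
tool_pos: [640.7, 189.9, 66.5]
tcp_rot: [-179.9, 0.0, 84.4]
ft_force: [0.4, -0.4, -0.8]
finger_gap: 0.1
```

View pics/sc3.png

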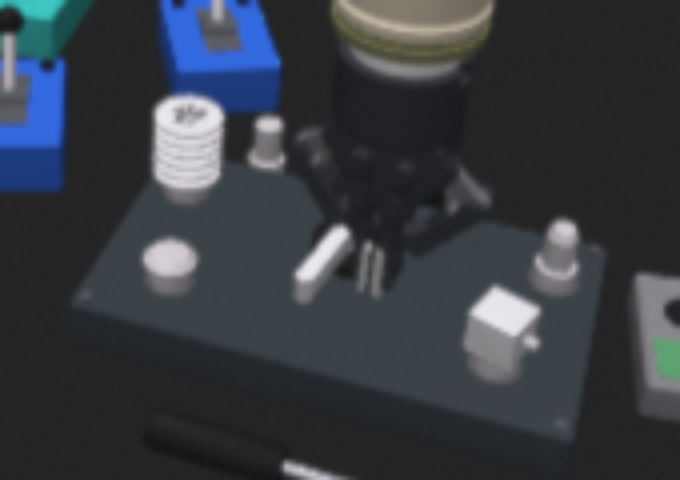

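The fingers are beside the arm on its left side, between the arm at (320,265) and the arrestor at (500,320). I lower 8 mm, close up, then push along the arc.

```bash
python3 -m pendant '[[0,0,-4,8,0],[0,-9,0,0,0],[0,-9,0,0,0],[0,0,0,0,0]]'; python3 -m pendant '[[0,-4.2,1.1,0,4],[0,-4.2,1.1,0,4],[0,-4.2,1.1,0,4],[0,-4.2,1.1,0,4],[0,-4.2,1.1,0,4],[0,0,0,0,0]]'
```

```text
time: 9.75
tool_pos: [636.1, 171.4, 60.1]
tcp_rot: [179.9, 0.0, 84.4]
ft_force: [0.3, 0.8, -0.9]
finger_gap: 0.1
time: 10.35
tool_pos: [636.8, 150.8, 60.0]
tcp_rot: [179.9, -0.0, 64.4]
ft_force: [-0.5, -0.0, 0.2]
finger_gap: 0.2
```

```bash
python3 -m pendant '[[0,-4.3,1.1,0,4],[0,-4.3,1.1,0,4],[0,-4.3,1.1,0,4],[0,-4.3,1.1,0,4],[0,-4.3,1.1,0,4],[0,-4.3,1.1,0,4],[0,-4.3,1.1,0,4],[0,-4.3,1.1,0,4],[0,-4.3,1.1,0,4],[0,-4.3,1.1,0,4]]'; python3 -m pendant '[[0,-4.2,1.1,0,4],[0,-4.2,1.1,0,4],[0,-4.2,1.1,0,4],[0,0,0,0,0]]'
python3 - <<'E'
from h import *
s=r.sense(); y=np.radians(s['tcp_rot'][2]-90); d=np.array(s['tool_pos'][:2])-[572.8,157.7]
print('rho,h',d@[np.cos(y),np.sin(y)],d@[-np.sin(y),np.cos(y)])
for c in ['scene','side']:
    im,dd=optics.snapshot(c); cv2.imwrite(f'pics/{c}4.png',cv2.resize(im[170:290,220:390] if c=='scene' else im[120:210,170:300],None,fx=4,fy=4))
E
```

```text
time: 11.35
tool_pos: [615.8, 113.1, 60.1]
tcp_rot: [179.9, -0.1, 24.5]
ft_force: [3.5, -1.1, -0.0]
finger_gap: 0.2
time: 11.75
tool_pos: [604.6, 105.5, 59.9]
tcp_rot: [180.0, -0.0, 12.5]
ft_force: [0.3, 0.3, 0.7]
finger_gap: 0.0
rho,h 57.83889331241285 19.741098677666006
```

View pics/scene4.png

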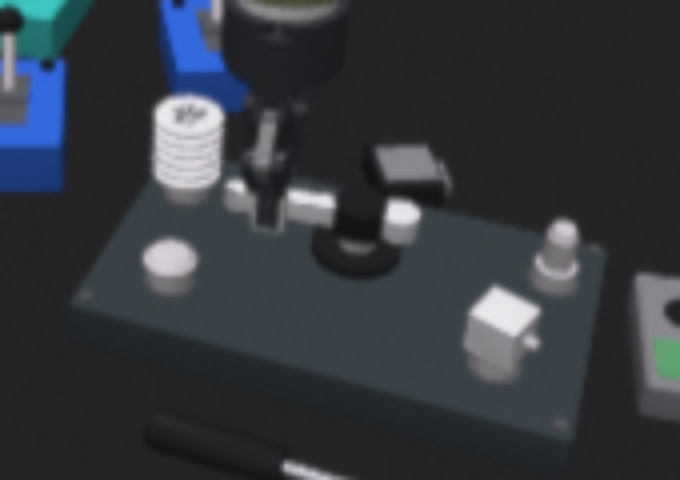

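The arm has turned most of the way and the tip now points near the dummy load, at about (235,195). I measure the angle.

Run:
```python
from h import *
p=optics.camera_params('wrist'); im,d=optics.snapshot('wrist'); cv2.imwrite('pics/w5.png',im); W=cloud('wrist',d,p)
b=box(W,[520,50,68],[640,250,76]); print(len(b))
P=b[:,:2]-[572.8,157.7]; rr=np.hypot(*P.T)
for lo in range(20,95,10):
    q=P[(rr>lo)&(rr<lo+10)&(P[:,1]<0)]
    if len(q)>5:
        a=np.degrees(np.arctan2(q[:,1],q[:,0])); print(lo,len(q),a.min(),a.mean(),a.max())
```

```text
7878
20 772 -94.03647641883752 -76.83755598896579 -60.43852721613983
30 729 -88.36862836893312 -77.22341452592651 -66.25037585030033
40 775 -85.89453785200507 -75.26257823514072 -55.77544906716808
50 995 -84.33290453453057 -68.85719866277371 -45.02014450061775
60 293 -83.7954918209522 -78.46998201857063 -44.879158948467825
```

View pics/w5.png

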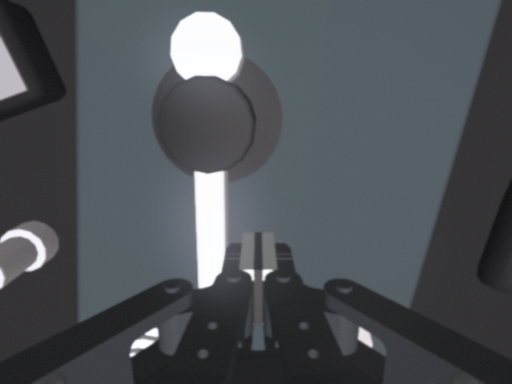

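The wrist picture shows the hub at (207,122), the bar running straight down the picture and the finger against its right side. The arm is at -77.3° and the tool frame's arm axis at -77.5°. About 16.4° remain, so I push 14.5° and look again.

```bash
python3 -m pendant '[[0,-3.1,0.9,0,3],[0,-3.1,0.9,0,3],[0,-3.1,0.9,0,3],[0,-2.1,0.6,0,2],[0,-2.1,0.6,0,2],[0,-1.6,0.4,0,1.5],[0,0,0,0,0]]'
cat > a.py <<'E'
from h import *
p=optics.camera_params('wrist'); im,d=optics.snapshot('wrist'); W=cloud('wrist',d,p)
h=box(W,[530,110,76.3],[620,210,81]); c,rad=cv2.minEnclosingCircle(h[:,:2].astype(np.float32)); print('hub',c,rad)
b=box(W,[520,50,68],[640,250,76]); P=b[:,:2]-[572.8,157.7]; rr=np.hypot(*P.T)
for lo in range(20,95,6):
    q=P[(rr>lo)&(rr<lo+6)&(P[:,1]<0)]
    if len(q)>5:
        a=np.degrees(np.arctan2(q[:,1],q[:,0])); print(lo,len(q),np.round([a.min(),a.mean(),a.max()],1))
s=r.sense(); y=np.radians(s['tcp_rot'][2]-90); d=np.array(s['tool_pos'][:2])-[572.8,157.7]
print('rho,h',d@[np.cos(y),np.sin(y)],d@[-np.sin(y),np.cos(y)])
E
python3 a.py
```

```text
time: 12.6
tool_pos: [590.0, 99.9, 59.4]
tcp_rot: [180.0, -0.0, -2.0]
ft_force: [1.3, -1.0, 1.6]
finger_gap: 0.2
hub (586.0596923828125, 148.18450927734375) 39.494483947753906
20 469 [-109.7  -91.6  -75.1]
26 448 [-104.8  -91.8  -79.5]
32 430 [-103.4  -92.2  -82. ]
38 415 [-101.2  -92.3  -83.8]
44 507 [-100.5  -88.4  -70.1]
50 637 [-99.3 -85.  -63.5]
56 433 [-98.8 -83.8 -59.4]
62 171 [-97.9 -95.1 -91.5]
rho,h 57.21456734743048 19.132651708529327
```

```bash
python3 -m pendant '[[0,-0.8,0.2,0,0.8],[0,-0.8,0.2,0,0.8],[0,0,0,0,0]]'|grep -E "pos|force"; python3 a.py; python3 -m pendant '[[0,8,0,0,0],[0,20,0,0,0],[0,10,-15,-20,0],[0,0,-40,-30,0],[0,0,-40,-30,0],[0,0,-30,-40,0],[0,0,0,-40,0],[0,0,0,-30,0],[0,0,0,0,0]]' | grep -E "time|pos|force"
python3 - <<'E'
from h import *
p=optics.camera_params('wrist'); im,d=optics.snapshot('wrist'); cv2.imwrite('pics/w6.png',im)
arm(cloud('wrist',d,p))
for c in ['scene','side']:
    im,d=optics.snapshot(c); W=cloud(c,d); arm(W)
k=box(W,[480,-380,84],[650,-230,125]); print('knob',len(k),k.mean(0),k.min(0),k.max(0))
E
```

```text
tool_pos: [588.3, 99.5, 59.4]
ft_force: [1.9, -0.9, 1.0]
hub (578.5111083984375, 141.66827392578125) 34.473846435546875
20 470 [-111.5  -93.   -77. ]
26 444 [-106.8  -93.7  -81.2]
32 431 [-104.9  -93.8  -83.7]
38 418 [-102.8  -93.9  -85.4]
44 511 [-102.2  -89.8  -70.4]
50 631 [-100.9  -86.4  -65.1]
56 435 [-100.5  -85.4  -61.1]
62 167 [-99.6 -96.8 -93.3]
rho,h 57.1038891287443 19.14277170552263
time: 13.9
tool_pos: [636.6, 223.3, 255.9]
ft_force: [0.3, 0.1, 0.9]
hub (572.8297729492188, 158.5857391357422) 17.584400177001953 tipR 63.45510492222966 line -111.46019225595857 mean -94.68616855287823 n 163 dummy (0.0, 0.0) 0.0 594.3764677662493 target -164.5254535420178
hub (577.0779418945312, 162.8490447998047) 16.762754440307617 tipR 111.45958356852758 line -97.18719434217698 mean -94.25864613136415 n 51 dummy (567.324951171875, 29.59630012512207) 24.972034454345703 133.6091867776029 target -94.18610932810718
hub (568.7935791015625, 153.8663330078125) 17.433429718017578 tipR 82.0401730139443 line -106.96234168545026 mean -92.51636666792261 n 27 dummy (563.9141845703125, 27.249317169189453) 25.62810707092285 126.71099869731006 target -92.20689487319156
knob 134 [ 585.96301572 -301.53552415  100.81806537] [ 578.20379976 -309.80854513   84.56693877] [ 601.73888806 -288.1647942   109.65711962]
```

View pics/w6.png

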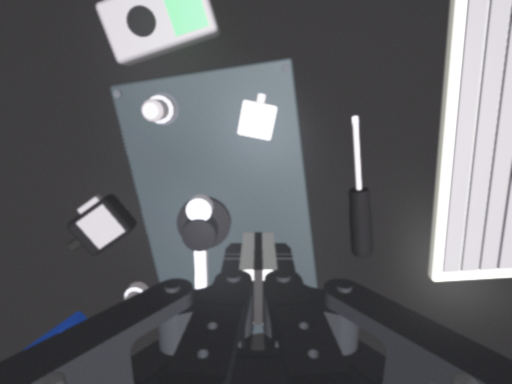

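From the close view the arm is at -93.8°, against a target of -93.8°. The fingers hide the dummy load in this picture: the hub is at (200,232) and the bar runs down behind them. I shift towards the dummy load so one picture has both.

```bash
python3 -m pendant '[[0,0,40,-10,0],[0,0,40,-10,0],[0,0,45,-10,0],[0,0,45,-10,0],[0,0,0,0,0],[0,0,0,0,0]]' | grep -E "time|pos|force"
python3 - <<'E'
from h import *
p=optics.camera_params('wrist'); im,d=optics.snapshot('wrist'); cv2.imwrite('pics/w7.png',im)
arm(cloud('wrist',d,p))
E
```

```text
time: 14.65
tool_pos: [622.8, 51.0, 287.5]
ft_force: [-0.0, 0.1, 0.3]
hub (572.9508666992188, 157.7740478515625) 17.6240234375 tipR 108.63261480585334 line -95.9043682925114 mean -94.56056960953252 n 491 dummy (564.3343505859375, 28.558116912841797) 23.871015548706055 129.50290019258517 target -93.81501102207524
```

View pics/w7.png

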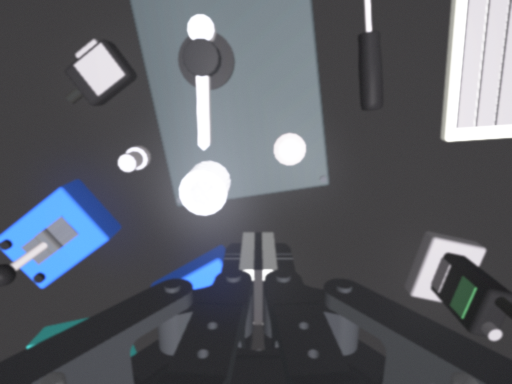

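The picture shows the arm from the hub at (201,57) to the tip at (204,150), pointing at the dummy load at (206,187). I do one cleaner angle check by radius.

Run:
```python
from h import *
p=optics.camera_params('wrist'); im,d=optics.snapshot('wrist'); W=cloud('wrist',d,p)
b=box(W,[520,50,71],[640,250,76]); P=b[:,:2]-[572.9,157.75]; a=np.radians(-93.8)
X=P@[np.cos(a),np.sin(a)]; Y=P@[-np.sin(a),np.cos(a)]
for lo in range(20,95,8):
    q=Y[(X>lo)&(X<lo+8)&(abs(Y)<20)]; print(lo,len(q),np.round([q.min(),q.mean(),q.max()],1) if len(q) else '')
```

```text
20 95 [-6.5 -0.   5.6]
28 96 [-6.  -0.   5.6]
36 105 [-6.4 -0.5  5.2]
44 96 [-6.8 -0.7  4.9]
52 88 [-6.8 -0.7  4.7]
60 85 [-6.2 -0.9  5. ]
68 85 [-6.6 -0.8  4.9]
76 91 [-7.1 -1.1  4.7]
84 42 [-7.  -1.3  4.4]
92 0
```

The arm points at the dummy load to within about 1°. The lever is at its far stop and the robot is clear of everything.

```bash
python3 -c "
from bench import hand_in,r
print(r.sense()['time']); print(hand_in())"
```

```text
14.75
the job is handed in; nothing more can be done
None
```

The job is done and handed in at 14.75 s: the lever went over first, and only then was the selector turned.

- **Standby lever:** I pushed it on the grey box to its far stop. The force rose to about 14 N with no further travel. The side camera later put the knob at about (586, -302), on the far side, and it had not moved by the last check before hand-in.
- **Antenna selector:** I pushed the long arm clockwise with the shut fingers, from about -5.5° to the dummy load on the near right socket. In the final wrist view the direction to the dummy load is -93.8°. The arm reads about -94.6° to -95°, so it is off by roughly 1°.
- **Other checks:** The highest force read at the wrist was about 15 N, against the lever stop. In the last picture the fittings in view stood on their sockets, and the arm was clear of everything at z ≈ 288 mm.
- **Disagreements:** The first bounding-rectangle estimate of the arm's start angle was about 8° off, and I replaced it with a line fit. Two other cruder fits also read differently. The last whole-arm line fit gave -95.9°. The coarse line fits from the two far cameras, made on few points after the push, gave -97° and -107°. I relied on the close-up wrist measurement instead.

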